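Put the washed beakers away, size for size

TASK

Put the four washed beakers away from the draining rack by the classroom sink: move the whole row into the storage rack, in the order of its foam inserts, so that each beaker stands fully down in the round recess cut for its own size, the largest in the largest and so on. Keep them mouth down, set them down rather than drop them, and leave the funnel and the jug where they are draining.

Things in the scene. Friction and masses are not known exactly. Their poses are not given: they have to be found in the camera images.
- beaker_small: smallest of four milky plastic beakers, mouth down in a row (about 92 mm apart, any order) on the draining rack's wire deck, 20 mm above the worktop. 30 mm outside diameter, rim bead 33 mm, 50 mm high, walls 2 mm, flat top, 25 g. Origin: centre of the mouth plane (bottom), z up. A prong 8 mm thick stands 34 mm high inside it: lift straight up 40 mm first.
- beaker_medium: medium one of four milky plastic beakers, mouth down in a row (about 92 mm apart, any order) on the draining rack's wire deck, 20 mm above the worktop. 40 mm outside diameter, rim bead 43 mm, 60 mm high, walls 2 mm, flat top, 32 g. Origin: centre of the mouth plane (bottom), z up. A prong 8 mm thick stands 34 mm high inside it: lift straight up 40 mm first.
- beaker_large: large one of four milky plastic beakers, mouth down in a row (about 92 mm apart, any order) on the draining rack's wire deck, 20 mm above the worktop. 50 mm outside diameter, rim bead 53 mm, 72 mm high, walls 2 mm, flat top, 42 g. Origin: centre of the mouth plane (bottom), z up. A prong 8 mm thick stands 34 mm high inside it: lift straight up 40 mm first.
- beaker_largest: largest of four milky plastic beakers, mouth down in a row (about 92 mm apart, any order) on the draining rack's wire deck, 20 mm above the worktop. 62 mm outside diameter, rim bead 65 mm, 86 mm high, walls 2 mm, flat top, 55 g. Origin: centre of the mouth plane (bottom), z up. A prong 8 mm thick stands 34 mm high inside it: lift straight up 40 mm first.
- insert_small: fixed dark-grey foam block 90 x 90 x 18 mm in the wooden storage rack; round recess 47 mm wide, 12 mm deep, pale floor, for the smallest beaker. Origin: centre of its underside, 5 mm above the worktop; recess floor at z = 6 mm, top at 18 mm. Four in a row along y, 92 mm apart, any order. Rails beside the row rise to 30 mm; end handles, 60 mm high, behind the row.
- insert_medium: fixed dark-grey foam block 90 x 90 x 18 mm in the wooden storage rack; round recess 57 mm wide, 12 mm deep, pale floor, for the medium beaker. Origin: centre of its underside, 5 mm above the worktop; recess floor at z = 6 mm, top at 18 mm. Four in a row along y, 92 mm apart, any order. Rails beside the row rise to 30 mm; end handles, 60 mm high, behind the row.
- insert_large: fixed dark-grey foam block 90 x 90 x 18 mm in the wooden storage rack; round recess 67 mm wide, 12 mm deep, pale floor, for the large beaker. Origin: centre of its underside, 5 mm above the worktop; recess floor at z = 6 mm, top at 18 mm. Four in a row along y, 92 mm apart, any order. Rails beside the row rise to 30 mm; end handles, 60 mm high, behind the row.
- insert_largest: fixed dark-grey foam block 90 x 90 x 18 mm in the wooden storage rack; round recess 79 mm wide, 12 mm deep, pale floor, for the largest beaker. Origin: centre of its underside, 5 mm above the worktop; recess floor at z = 6 mm, top at 18 mm. Four in a row along y, 92 mm apart, any order. Rails beside the row rise to 30 mm; end handles, 60 mm high, behind the row.
- funnel: bystander: grey plastic funnel, wide mouth down (72 mm across, 70 mm high), on the draining rack about 88 mm behind the row of beakers (on the side away from the robot). Origin: centre of its mouth plane
- jug: bystander: small milky measuring jug with a loop handle, mouth down (64 mm across, 58 mm at the top, 68 mm high), on the draining rack about 88 mm behind the row of beakers (on the side away from the robot). Origin: centre of its mouth plane
Mind the look-alikes: they are no part of the job. What is shaped like the beaker_medium but yellow is not meant.

How it is judged:
At the end, for the whole second after the job is handed in: Each of the four beakers stands mouth down (within 0.1 rad of upright) in the recess of the insert of its own size: its axis within 10 mm of the insert's centre and its mouth plane no more than 10 mm above the insert's underside, that is within 4 mm of the recess floor; all are at rest (horizontal distance between beaker_small and insert_small below 0.01 m and z of beaker_small in the frame of insert_small between 0 and 0.01 m and angle between each of beaker_small, beaker_medium, beaker_large, beaker_largest's own z axis and vertical below 0.1 rad and linear speed of each of beaker_small, beaker_medium, beaker_large, beaker_largest below 0.02 m/s and horizontal distance between beaker_medium and insert_medium below 0.01 m and z of beaker_medium in the frame of insert_medium between 0 and 0.01 m and horizontal distance between beaker_large and insert_large below 0.01 m and z of beaker_large in the frame of insert_large between 0 and 0.01 m and horizontal distance between beaker_largest and insert_largest below 0.01 m and z of beaker_largest in the frame of insert_largest between 0 and 0.01 m); the robot touches nothing.
It fails at once if a beaker is dropped: it moves faster than 0.7 m/s with the fingers off it (a fall of more than about 25 mm) ((linear speed of beaker_small above 0.7 m/s and contact force between beaker_small and the fingers below 0.05 N) or (linear speed of beaker_medium above 0.7 m/s and contact force between beaker_medium and the fingers below 0.05 N) or (linear speed of beaker_large above 0.7 m/s and contact force between beaker_large and the fingers below 0.05 N) or (linear speed of beaker_largest above 0.7 m/s and contact force between beaker_largest and the fingers below 0.05 N)).
It fails at once if a beaker is tipped more than 45 degrees from mouth down (angle between any of beaker_small, beaker_medium, beaker_large, beaker_largest's own z axis and vertical above 0.785 rad).
It fails at once if the funnel is moved more than 30 mm (distance of funnel from where it was at the start of the episode above 0.03 m).
It fails at once if the jug is moved more than 30 mm (distance of jug from where it was at the start of the episode above 0.03 m).
It also fails if it takes over 112 s, if anything falls off the work surface, if the arm or the gripper's body presses on something with over 40 N, if the wrist force passes 120 N, or if a joint passes its speed limit or range.

ROBOT

A 7-joint arm with a two-finger parallel gripper is mounted at the origin on the work surface. World frame = base frame: x ahead of the robot, y to its left, z up, the work surface at z = 0. Lengths are in m, angles in rad, forces in N, time in s.
With the tool pointing down it reaches from about 0.4 to 0.75 m from the base axis. Payload 19.5 kg.
Tool frame: the origin (TCP) lies midway between the tips of the shut fingers; the grasp point (between the pads) lies 19 mm behind it; z points along the fingers, y is the line along which they close (so a half turn about z gives the same grasp; the last joint's range is limited). The gripper opens to 85 mm and grips with 20 to 120 N. Pads are 22 mm wide; open, the fingers measure 114 mm over their backs; the gripper's body (76 mm by 85 mm) begins 54 mm behind the grasp point. The pads swing forward as they close: fully open they stand 13 mm farther back than shut.
Start: joints at [1.223, 0.707, -0.028, 1.485, 0.022, 0.951, -0.075], TCP at [0.173, -0.548, 0.207] pointing down, gripper open.
Joint ranges: [-2.71, 2.71], [-0.32, 2.16], [-1.57, 1.52], [0, 2.45], [-1.46, 4.6], [0, 2.02], [-2.83, 2.83]. Speed limits (rad/s): [1.89, 1.89, 2.57, 2.57, 3.01, 3.01, 3.01].

INTERFACE

Orientations are given as a 3x3 rotation matrix whose columns are the frame's x, y, z axes.
In Python, from rig import r gives the robot as it stands.
- The arm moves only by the tool jog_arm, never from a script. Its argument "steps" is a list of rows, each an object with "translation": the shift along the world's x, y, z in mm, a list of three; "rotation": the turn, a rotation vector about the world's x, y, z in degrees, a list of three; "grip": the opening, from 0 (shut) to 1 (fully open). In form: [{"translation": [dx, dy, dz], "rotation": [ax, ay, az], "grip": grip}, ...]. A call has 1 to 10 rows; each row shifts and turns the commanded pose from where the row before left it; what a row does not reach is not made up. A row lasts 1/12 s, in which the tool goes at most 41.7 mm and 7.16 degrees, less where a joint would pass 70% of its speed; a pose out of reach is approached as far as the arm can. A call is refused whole if a number of a shift passes 41.7 or a number of a turn 7.16, either way. A call with a gripper value outside its range is refused whole. The fingers move at their own pace and stop on an object; "grip_force" is the grip in N (left out, the last holds). Time passes only in rows, so rows that do not move let the fingers close. It gives the time, the measured TCP pose, the force, the opening and the grip force at its end, in the units of the state.
- r.get_obs(): the state, without advancing time (a new reading comes with each control period).
- r.camera(name): name is "side" or "top"; returns the picture (480x640x3 uint8, blue, green, red); there is no depth.
- r.camera_params(name): a dict with "fx", "fy", "cx", "cy" (pixels), "world_from_camera" (4x4, takes a point from camera to world coordinates). Camera axes: x right, y down, z forward; pixel columns grow to the right and rows downward; lengths in m; the calibration is good to about 2 mm. A picture is of the moment at which its call begins. camera_params takes no time and is no camera call.
- r.sign_off(): hands the job in; it is judged then, once.
The state is a dict: "clock": time; "joint_positions": joint angles; "qd": joint speeds; "effort": joint torques, N m; "ee_pos": TCP position; "tool_rot": TCP orientation; "contact_force": force on the tool from outside, world axes, zero at the start; "wrist_torque": the same for the moment, N m; "finger_gap": finger opening in m; "finger_force": force on a finger pad.
Only numpy, scipy, OpenCV 4.12 (cv2) and the standard library are available. Lean on these libraries where they do the work, as an engineer would, in place of code of your own. Each camera call takes 0.05 s, during which the arm holds its last target. There are 200 camera calls.

## Working session

There is one attempt and no reset: what is moved stays moved. The work goes in short steps, Python scripts to look and compute and a tool call to move; the robot and the scene stay as the last step left them, time stands still between calls to the robot, and variables do not carry over. Pictures are saved under pics/ and viewed, at most 14 in all, crops included, and the job is handed in when it is done.

Besides the shell and the picture viewer there is one more tool, called after "Call:" in YAML: its name, and indented under it one key for each argument. jog_arm: Moves the arm, as the interface text tells. Its arguments: {"type":"object","properties":{"steps":{"type":"array","items":{"type":"object","properties":{"translation":{"type":"array","items":{"type":"number"}},"rotation":{"type":"array","items":{"type":"number"}},"grip":{"type":"number"}}}},"grip_force":{"type":"number"}},"required":["steps"]}

```bash
mkdir -p pics; python3 - <<'E'
from rig import r
import cv2
for n in("top","side"):
    cv2.imwrite(f"pics/{n}0.png",r.camera(n)); p=r.camera_params(n); print(n,p)
o=r.get_obs(); print(o)
E
```

```text
top {'fx': 449.9014592334015, 'fy': 449.9014592334015, 'cx': 317.18764263953904, 'cy': 243.043029967926, 'world_from_camera': array([[ 0.01831421, -0.99660735,  0.08023956,  0.4116927 ],
       [-0.99965818, -0.01974955, -0.01713113,  0.01223055],
       [ 0.0186577 , -0.07989838, -0.99662839,  1.04071752],
       [ 0.        ,  0.        ,  0.        ,  1.        ]])}
side {'fx': 614.8254847641869, 'fy': 614.8254847641869, 'cx': 321.80312065142334, 'cy': 236.88860236511894, 'world_from_camera': array([[-0.91771357, -0.24678772,  0.31128382,  0.11177929],
       [-0.39723974,  0.56708142, -0.7215395 ,  0.87214007],
       [ 0.00154382, -0.7858209 , -0.6184522 ,  0.79082259],
       [ 0.        ,  0.        ,  0.        ,  1.        ]])}
{'clock': 0.1, 'joint_positions': array([ 1.22327949,  0.70703164, -0.02759853,  1.48490453,  0.02198181,
        0.95089956, -0.0754965 ]), 'qd': array([-0.00051445, -0.00183424, -0.00049591, -0.00281214,  0.00034662,
        0.00114503,  0.00099307]), 'effort': array([ 4.63658507e-04, -8.84290409e+01,  1.23574164e+00, -2.36452925e+01,
        1.69568224e-02,  5.06190292e-03, -2.82257034e-06]), 'ee_pos': array([ 0.17304139, -0.54809473,  0.20639086]), 'tool_rot': array([[ 9.53608176e-01,  3.01050416e-01, -3.06374497e-04],
       [ 3.01050571e-01, -9.53607761e-01,  8.89947277e-04],
       [-2.42420999e-05, -9.40895217e-04, -9.99999557e-01]]), 'contact_force': array([0.1994604 , 0.74951112, 0.45420941]), 'wrist_torque': array([ 0.00269455, -0.00810627, -0.01354235]), 'finger_force': 0.0, 'finger_gap': 0.08531280930091026}
```

View pics/top0.png

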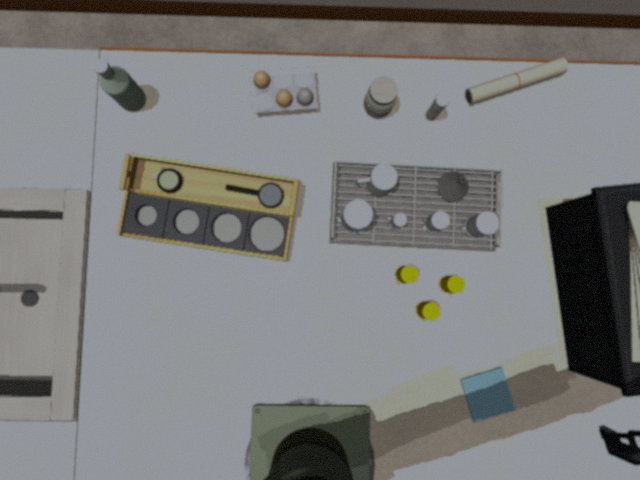

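View pics/side0.png

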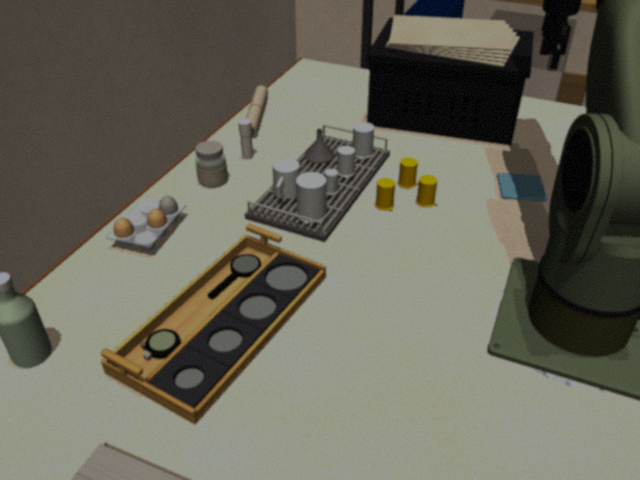

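```bash
cat > h.py <<'E'
from rig import r
import cv2, numpy as np
def ray(n,u,v,z):
    p=r.camera_params(n); T=p["world_from_camera"]
    d=T[:3,:3]@np.array([(u-p["cx"])/p["fx"],(v-p["cy"])/p["fy"],1.])
    o=T[:3,3]; return o+d*(z-o[2])/d[2]
def pix(n,P):
    p=r.camera_params(n); T=p["world_from_camera"]
    c=T[:3,:3].T@(np.array(P)-T[:3,3]); return np.array([c[0]/c[2]*p["fx"]+p["cx"],c[1]/c[2]*p["fy"]+p["cy"]])
E
python3 - <<'E'
from h import *
im=r.camera("top"); 
cv2.imwrite("pics/a.png",cv2.resize(im[140:270,320:510],None,fx=4,fy=4,interpolation=cv2.INTER_CUBIC))
cv2.imwrite("pics/b.png",cv2.resize(im[145:270,110:310],None,fx=4,fy=4,interpolation=cv2.INTER_CUBIC))
g=cv2.cvtColor(im,cv2.COLOR_BGR2GRAY)
for nm,roi,z in(("floor",(180,262,120,292),.011),("beak",(190,245,335,505),.1)):
  y0,y1,x0,x1=roi; s=g[y0:y1,x0:x1]
  t,m=cv2.threshold(s,0,255,cv2.THRESH_OTSU); print(nm,t)
  for c in cv2.findContours(m,cv2.RETR_EXTERNAL,cv2.CHAIN_APPROX_NONE)[0]:
    if cv2.contourArea(c)<120: continue
    e=cv2.fitEllipse(c); u,v=e[0][0]+x0,e[0][1]+y0
    print(np.round((u,v,*e[1],cv2.contourArea(c)),1), ray("top",u,v,z).round(4))
E
```

```text
floor 101.0
[266.9 233.8  32.1  32.9 827. ] [0.5136 0.1104 0.011 ]
[227.  227.6  26.3  27.7 570.5] [0.5261 0.202  0.011 ]
[187.1 221.4  21.6  23.1 390.5] [0.5383 0.2937 0.011 ]
[147.2 215.2  16.5  18.4 237. ] [0.5508 0.3853 0.011 ]
[ 210.2  222.5   86.9  190.1 6136.5] [0.537 0.241 0.011]
[122.2 200.4   6.3  48.7 163. ] [0.5839 0.4438 0.011 ]
beak 122.0
[399.9 218.8  12.6  12.9 125. ] [ 0.5423 -0.1779  0.1   ]
[440.5 219.2  17.2  18.  238.5] [ 0.5432 -0.2643  0.1   ]
[357.8 213.   28.   29.3 639. ] [ 0.5529 -0.0886  0.1   ]
[493.1 218.1  27.5  55.  693. ] [ 0.548  -0.3764  0.1   ]
```

View pics/a.png

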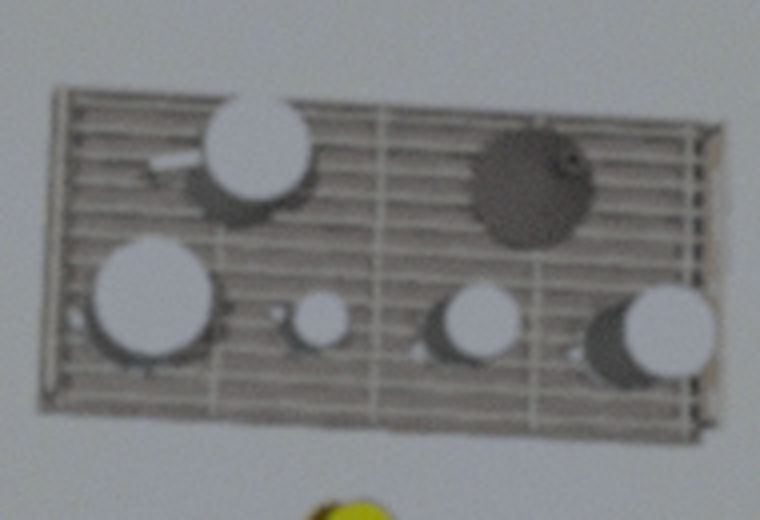

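View pics/b.png

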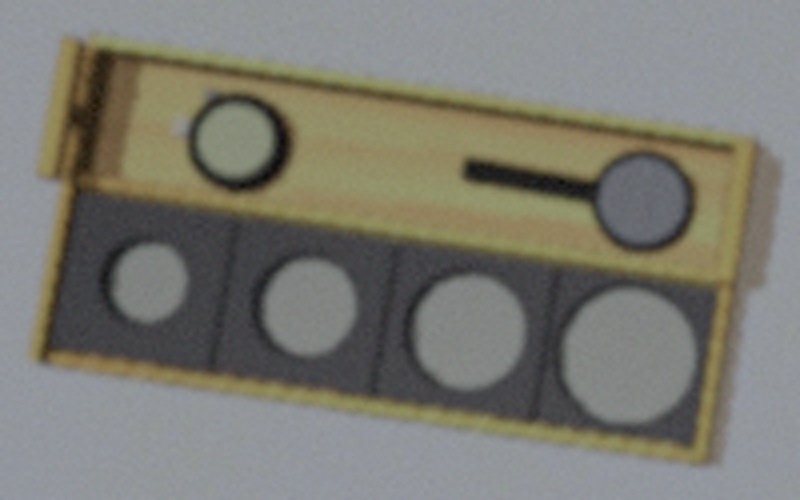

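```bash
python3 - <<'E'
from h import *
B={"largest":(358.0,213.4,.106),"small":(399.9,219.2,.07),"medium":(440.5,219.8,.08),"large":(487.1,222.4,.092)}
g=cv2.cvtColor(r.camera("top"),cv2.COLOR_BGR2GRAY)
for k,(u,v,z) in B.items():
  R=20; x0,y0=int(u)-R,int(v)-R; s=g[y0:y0+41,x0:x0+41]
  m=((s>122)*255).astype(np.uint8); m=cv2.morphologyEx(m,cv2.MORPH_OPEN,cv2.getStructuringElement(cv2.MORPH_ELLIPSE,(7,7)))
  n,l,st,ce=cv2.connectedComponentsWithStats(m); i=l[R,R]; c=ce[i]+(x0,y0)
  print(k,c.round(1),st[i], ray("top",*c,z).round(4),"hand",ray("top",u,v,z).round(4))
P=[]
for k,u,v in(("largest",266.9,233.8),("large",227,227.6),("medium",187.1,221.4),("small",147.2,215.2)):
  P.append(ray("top",u,v,.017)); print(k,P[-1].round(4), np.round(pix("side",P[-1]),1))
E
```

```text
largest [357.8 213. ] [  6   5  29  31 672] [ 0.5519 -0.088   0.106 ] hand [ 0.5511 -0.0884  0.106 ]
small [399.8 218.9] [ 15  13  13  14 143] [ 0.5463 -0.1838  0.07  ] hand [ 0.5456 -0.1839  0.07  ]
medium [440.6 219.2] [ 12  10  18  20 266] [ 0.546  -0.2702  0.08  ] hand [ 0.5447 -0.27    0.08  ]
large [494.9 222.2] [ 10   0  31  41 789] [ 0.5403 -0.3834  0.092 ] hand [ 0.5396 -0.3667  0.092 ]
largest [0.513  0.1098 0.017 ] [286.3 277.8]
large [0.5254 0.201  0.017 ] [257.5 307.5]
medium [0.5377 0.2921 0.017 ] [225.3 340.8]
small [0.5501 0.3831 0.017 ] [189.  378.3]
```

Call:
jog_arm:
  steps:
    - {"translation": [37,18,0],"rotation": [0,0,-5.6],"grip": 0.85}
    - {"translation": [37,18,0],"rotation": [0,0,-5.6],"grip": 0.85}
    - {"translation": [37,18,0],"rotation": [0,0,-5.6],"grip": 0.85}
    - {"translation": [37,18,0],"rotation": [0,0,-5.6],"grip": 0.85}
    - {"translation": [37,18,0],"grip": 0.85}
    - {"translation": [37,18,0],"grip": 0.85}
    - {"translation": [37,18,0],"grip": 0.85}
    - {"translation": [37,18,0],"grip": 0.85}
    - {"translation": [37,18,0],"grip": 0.85}
    - {"translation": [34,19,0],"grip": 0.85}
  grip_force: 25

```text
invalid input at $.steps[4]: expected keys translation, rotation, grip
```

```bash
python3 - <<'E'
from h import *
im=r.camera("side"); cv2.imwrite("pics/c.png",cv2.resize(im[90:240,240:440],None,fx=4,fy=4,interpolation=cv2.INTER_CUBIC))
for P in ((.54,-.367,.092),(.54,-.41,.02),(.54,-.41,.05)): print(P,pix("side",P),(pix("side",P)-(240,90))*4)
o=r.get_obs();print(o["ee_pos"],o["tool_rot"].round(3),o["finger_gap"],o["joint_positions"].round(2))
E
```

```text
(0.54, -0.367, 0.092) [363.15706267 127.69433928] [492.62825067 150.77735714]
(0.54, -0.41, 0.02) [367.91835127 145.96263742] [511.67340508 223.85054967]
(0.54, -0.41, 0.05) [368.50129416 135.29302392] [514.00517662 181.17209567]
[ 0.17305419 -0.54821329  0.20658957] [[ 0.954  0.301 -0.   ]
 [ 0.301 -0.954  0.   ]
 [-0.    -0.    -1.   ]] 0.08530577539816511 [ 1.22  0.71 -0.03  1.48  0.02  0.95 -0.08]
```

View pics/c.png

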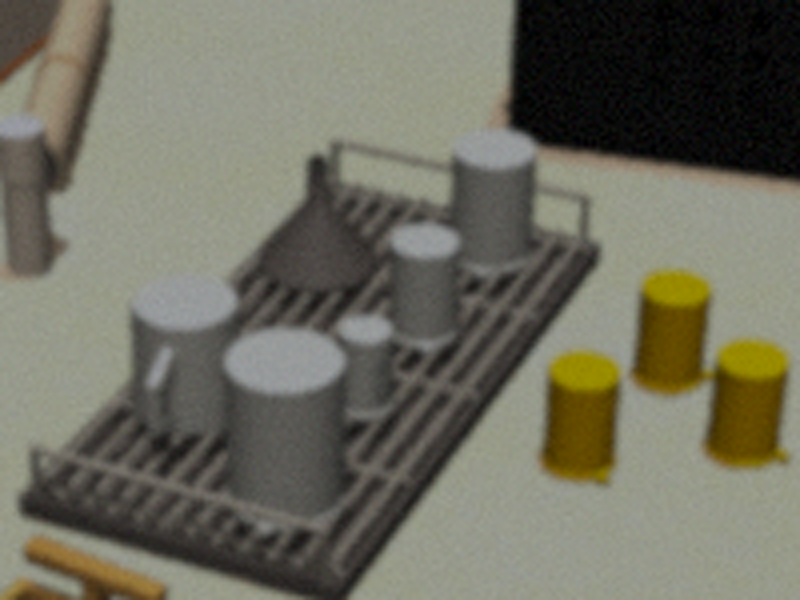

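Call:
jog_arm:
  steps:
    - {"translation": [37,18,0],"rotation": [0,0,-5.6],"grip": 0.85}
    - {"translation": [37,18,0],"rotation": [0,0,-5.6],"grip": 0.85}
    - {"translation": [37,18,0],"rotation": [0,0,-5.6],"grip": 0.85}
    - {"translation": [37,18,0],"rotation": [0,0,-5.6],"grip": 0.85}
    - {"translation": [37,18,0],"rotation": [0,0,0],"grip": 0.85}
    - {"translation": [37,18,0],"rotation": [0,0,0],"grip": 0.85}
    - {"translation": [37,18,0],"rotation": [0,0,0],"grip": 0.85}
    - {"translation": [37,18,0],"rotation": [0,0,0],"grip": 0.85}
    - {"translation": [37,18,0],"rotation": [0,0,0],"grip": 0.85}
    - {"translation": [34,19,0],"rotation": [0,0,0],"grip": 0.85}
  grip_force: 25

```text
clock: 1.08
ee_pos: [0.542, -0.3658, 0.2067]
tool_rot: [[0.996, -0.085, 0.0], [-0.085, -0.996, 0.0], [0.0, -0.0, -1.0]]
contact_force: [0.9, -1.0, 0.2]
finger_gap: 0.0728
finger_force: 0.0
```

Call:
jog_arm:
  steps:
    - {"translation": [-1,-1,-35],"rotation": [0,0,0],"grip": 0.85}
    - {"translation": [-1,0,-35],"rotation": [0,0,0],"grip": 0.85}
    - {"translation": [0,0,-30],"rotation": [0,0,0],"grip": 0.85}
    - {"translation": [0,0,-25],"rotation": [0,0,0],"grip": 0.85}
    - {"translation": [0,0,-14],"rotation": [0,0,0],"grip": 0.85}
    - {"translation": [0,0,-7],"rotation": [0,0,0],"grip": 0.85}
    - {"translation": [0,0,0],"rotation": [0,0,0],"grip": 0.7}
    - {"translation": [0,0,0],"rotation": [0,0,0],"grip": 0.5}
    - {"translation": [0,0,0],"rotation": [0,0,0],"grip": 0.4}
    - {"translation": [0,0,0],"rotation": [0,0,0],"grip": 0.4}
  grip_force: 25

```text
clock: 1.92
ee_pos: [0.5385, -0.3686, 0.0619]
tool_rot: [[0.996, -0.085, 0.001], [-0.085, -0.996, -0.001], [0.001, 0.001, -1.0]]
contact_force: [0.0, -0.4, -0.8]
finger_gap: 0.0477
finger_force: 25.8
```

Call:
jog_arm:
  steps:
    - {"translation": [0,0,12],"rotation": [0,0,0],"grip": 0.4}
    - {"translation": [0,0,25],"rotation": [0,0,0],"grip": 0.4}
    - {"translation": [0,0,30],"rotation": [0,0,0],"grip": 0.4}
    - {"translation": [0,0,30],"rotation": [0,0,0],"grip": 0.4}
    - {"translation": [0,10,28],"rotation": [0,0,0],"grip": 0.4}
    - {"translation": [0,20,0],"rotation": [0,0,0],"grip": 0.4}
    - {"translation": [0,30,0],"rotation": [0,0,0],"grip": 0.4}
    - {"translation": [-1,35,0],"rotation": [0,0,0],"grip": 0.4}
    - {"translation": [-1,35,0],"rotation": [0,0,0],"grip": 0.4}
    - {"translation": [-1,35,0],"rotation": [0,0,0],"grip": 0.4}

```text
clock: 2.75
ee_pos: [0.5349, -0.2018, 0.1872]
tool_rot: [[0.996, -0.085, 0.001], [-0.085, -0.996, -0.0], [0.001, -0.0, -1.0]]
contact_force: [1.3, -0.7, -0.8]
finger_gap: 0.0476
finger_force: 26.0
```

Call:
jog_arm:
  steps:
    - {"translation": [-1,40,0],"rotation": [0,0,0],"grip": 0.4}
    - {"translation": [-1,40,0],"rotation": [0,0,0],"grip": 0.4}
    - {"translation": [-1,40,0],"rotation": [0,0,0],"grip": 0.4}
    - {"translation": [-1,40,0],"rotation": [0,0,0],"grip": 0.4}
    - {"translation": [-1,40,0],"rotation": [0,0,0],"grip": 0.4}
    - {"translation": [-1,40,0],"rotation": [0,0,0],"grip": 0.4}
    - {"translation": [-1,40,0],"rotation": [0,0,0],"grip": 0.4}
    - {"translation": [-1,40,0],"rotation": [0,0,0],"grip": 0.4}
    - {"translation": [-1,35,0],"rotation": [0,0,0],"grip": 0.4}
    - {"translation": [-1,25,0],"rotation": [0,0,0],"grip": 0.4}

```text
clock: 3.58
ee_pos: [0.5246, 0.1805, 0.187]
tool_rot: [[0.997, -0.082, 0.001], [-0.082, -0.997, 0.002], [0.001, -0.002, -1.0]]
contact_force: [-0.8, -0.1, -1.2]
finger_gap: 0.0479
finger_force: 26.0
```

Call:
jog_arm:
  steps:
    - {"translation": [0,15,0],"rotation": [0,0,0],"grip": 0.4}
    - {"translation": [0,7,0],"rotation": [0,0,0],"grip": 0.4}
    - {"translation": [0,3,0],"rotation": [0,0,0],"grip": 0.4}
    - {"translation": [0,0,0],"rotation": [0,0,0],"grip": 0.4}

```text
clock: 3.92
ee_pos: [0.5253, 0.2013, 0.1863]
tool_rot: [[0.996, -0.085, 0.001], [-0.085, -0.996, 0.0], [0.001, -0.0, -1.0]]
contact_force: [0.2, 0.3, 0.3]
finger_gap: 0.0478
finger_force: 26.0
```

```bash
python3 - <<'E'
from h import *
im=r.camera("side"); cv2.imwrite("pics/d.png",im[60:460,60:460])
o=r.get_obs();print(o["ee_pos"],o["finger_gap"],o["joint_positions"].round(2))
E
```

```text
[0.52537318 0.20063249 0.1862551 ] 0.04737949052777665 [-0.55  0.73  0.26  1.57 -0.22  0.87 -1.87]
```

View pics/d.png

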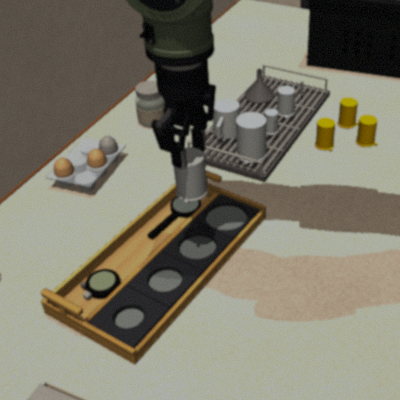

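Call:
jog_arm:
  steps:
    - {"translation": [0,0,-30],"rotation": [0,0,0],"grip": 0.4}
    - {"translation": [0,0,-35],"rotation": [0,0,0],"grip": 0.4}
    - {"translation": [0,0,-30],"rotation": [0,0,0],"grip": 0.4}
    - {"translation": [0,0,-18],"rotation": [0,0,0],"grip": 0.4}
    - {"translation": [0,0,-9],"rotation": [0,0,0],"grip": 0.4}
    - {"translation": [0,0,-4],"rotation": [0,0,0],"grip": 0.4}
    - {"translation": [0,0,-2],"rotation": [0,0,0],"grip": 0.4}
    - {"translation": [0,0,-2],"rotation": [0,0,0],"grip": 0.4}
    - {"translation": [0,0,-1],"rotation": [0,0,0],"grip": 0.4}
    - {"translation": [0,0,0],"rotation": [0,0,0],"grip": 0.4}

```text
clock: 4.8
ee_pos: [0.5254, 0.2017, 0.0554]
tool_rot: [[0.996, -0.085, 0.001], [-0.085, -0.996, 0.0], [0.001, -0.001, -1.0]]
contact_force: [0.1, 0.3, 0.1]
finger_gap: 0.0481
finger_force: 26.0
```

Call:
jog_arm:
  steps:
    - {"translation": [0,0,-1],"rotation": [0,0,0],"grip": 0.4}
    - {"translation": [0,0,-1],"rotation": [0,0,0],"grip": 0.4}
    - {"translation": [0,0,0],"rotation": [0,0,0],"grip": 0.4}
    - {"translation": [0,0,0],"rotation": [0,0,0],"grip": 0.4}

```text
clock: 5.13
ee_pos: [0.5252, 0.2018, 0.0529]
tool_rot: [[0.996, -0.085, 0.0], [-0.085, -0.996, 0.0], [0.0, -0.0, -1.0]]
contact_force: [0.3, -0.1, 0.1]
finger_gap: 0.0478
finger_force: 26.0
```

Call:
jog_arm:
  steps:
    - {"translation": [0,0,0],"rotation": [0,0,0],"grip": 0.6}
    - {"translation": [0,0,0],"rotation": [0,0,0],"grip": 0.7}
    - {"translation": [0,0,0],"rotation": [0,0,0],"grip": 0.8}
    - {"translation": [0,0,0],"rotation": [0,0,0],"grip": 0.8}
    - {"translation": [0,0,12],"rotation": [0,0,0],"grip": 0.8}
    - {"translation": [0,0,30],"rotation": [0,0,0],"grip": 0.8}
    - {"translation": [0,0,38],"rotation": [0,0,0],"grip": 0.8}
    - {"translation": [0,0,38],"rotation": [0,0,0],"grip": 1}
    - {"translation": [0,0,22],"rotation": [0,0,0],"grip": 1}
    - {"translation": [3,-30,0],"rotation": [0,0,0],"grip": 1}

```text
clock: 5.97
ee_pos: [0.5289, 0.1769, 0.1968]
tool_rot: [[0.997, -0.079, 0.005], [-0.079, -0.997, 0.005], [0.005, -0.005, -1.0]]
contact_force: [1.1, 0.9, -0.2]
finger_gap: 0.0853
finger_force: 0.0
```

Call:
jog_arm:
  steps:
    - {"translation": [3,-35,0],"rotation": [0,0,0],"grip": 1}
    - {"translation": [3,-40,0],"rotation": [0,0,0],"grip": 1}
    - {"translation": [3,-40,0],"rotation": [0,0,0],"grip": 1}
    - {"translation": [3,-40,0],"rotation": [0,0,0],"grip": 1}
    - {"translation": [3,-40,0],"rotation": [0,0,0],"grip": 1}
    - {"translation": [4,-35,0],"rotation": [0,0,0],"grip": 1}
    - {"translation": [4,-20,0],"rotation": [0,0,0],"grip": 1}
    - {"translation": [0,-9,0],"rotation": [0,0,0],"grip": 1}
    - {"translation": [0,0,0],"rotation": [0,0,0],"grip": 1}

```text
clock: 6.72
ee_pos: [0.5509, -0.0892, 0.1927]
tool_rot: [[0.996, -0.088, -0.0], [-0.088, -0.996, -0.001], [-0.0, 0.001, -1.0]]
contact_force: [0.5, 0.3, -0.1]
finger_gap: 0.0855
finger_force: 0.0
```

```bash
python3 - <<'E'
from h import *
im=r.camera("side"); cv2.imwrite("pics/e.png",im[90:440,120:440])
o=r.get_obs();print(o["ee_pos"],o["finger_gap"],o["joint_positions"].round(2)); print(pix("side",(.5254,.201,.083)),pix("side",(.5515,-.088,.106)))
E
```

```text
[ 0.55092696 -0.08717538  0.19266004] 0.0855527037124463 [-0.01  0.71  0.2   1.57 -0.17  0.88 -1.4 ]
[255.05540605 279.92690252] [310.42632177 180.54339619]
```

View pics/e.png

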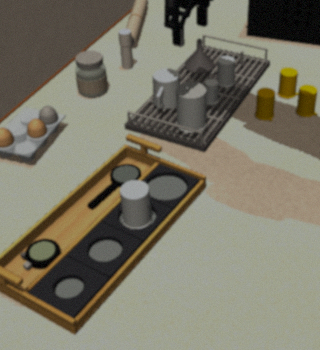

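Call:
jog_arm:
  steps:
    - {"translation": [0,0,-35],"rotation": [0,0,0],"grip": 1}
    - {"translation": [0,0,-30],"rotation": [0,0,0],"grip": 1}
    - {"translation": [0,0,-30],"rotation": [0,0,0],"grip": 1}
    - {"translation": [0,0,-22],"rotation": [0,0,0],"grip": 1}
    - {"translation": [0,0,-10],"rotation": [0,0,0],"grip": 1}
    - {"translation": [0,0,-4],"rotation": [0,0,0],"grip": 1}
    - {"translation": [0,0,0],"rotation": [0,0,0],"grip": 0.75}
    - {"translation": [0,0,0],"rotation": [0,0,0],"grip": 0.6}
    - {"translation": [0,0,0],"rotation": [0,0,0],"grip": 0.55}
    - {"translation": [0,0,0],"rotation": [0,0,0],"grip": 0.55}
  grip_force: 25

```text
clock: 7.6
ee_pos: [0.5518, -0.087, 0.063]
tool_rot: [[0.996, -0.085, 0.002], [-0.085, -0.996, 0.0], [0.002, -0.0, -1.0]]
contact_force: [-0.4, 0.9, 6.2]
finger_gap: 0.061
finger_force: 26.8
```

Call:
jog_arm:
  steps:
    - {"translation": [0,0,8],"rotation": [0,0,0],"grip": 0.55}
    - {"translation": [0,0,20],"rotation": [0,0,0],"grip": 0.55}
    - {"translation": [0,0,30],"rotation": [0,0,0],"grip": 0.55}
    - {"translation": [0,0,30],"rotation": [0,0,0],"grip": 0.55}
    - {"translation": [-4,15,17],"rotation": [0,0,0],"grip": 0.55}
    - {"translation": [-7,30,0],"rotation": [0,0,0],"grip": 0.55}
    - {"translation": [-7,35,0],"rotation": [0,0,0],"grip": 0.55}
    - {"translation": [-7,35,0],"rotation": [0,0,0],"grip": 0.55}
    - {"translation": [-7,35,0],"rotation": [0,0,0],"grip": 0.55}
    - {"translation": [-7,27,0],"rotation": [0,0,0],"grip": 0.55}

```text
clock: 8.43
ee_pos: [0.5114, 0.0925, 0.1676]
tool_rot: [[0.996, -0.084, 0.0], [-0.084, -0.996, 0.001], [0.0, -0.001, -1.0]]
contact_force: [0.2, 0.1, -0.2]
finger_gap: 0.0609
finger_force: 27.8
```

Call:
jog_arm:
  steps:
    - {"translation": [0,14,0],"rotation": [0,0,0],"grip": 0.55}
    - {"translation": [0,6,0],"rotation": [0,0,0],"grip": 0.55}
    - {"translation": [0,0,0],"rotation": [0,0,0],"grip": 0.55}
    - {"translation": [0,0,0],"rotation": [0,0,0],"grip": 0.55}

```text
clock: 8.77
ee_pos: [0.5124, 0.1086, 0.1671]
tool_rot: [[0.996, -0.086, 0.001], [-0.086, -0.996, -0.0], [0.001, 0.0, -1.0]]
contact_force: [0.0, -0.1, -0.4]
finger_gap: 0.0612
finger_force: 27.8
```

```bash
python3 - <<'E'
from h import *
im=r.camera("side"); cv2.imwrite("pics/f.png",im[60:460,120:460])
o=r.get_obs();print(o["ee_pos"],o["finger_gap"],o["joint_positions"].round(2)); p=o["ee_pos"]; print(pix("side",p-(0,0,.043)))
E
```

```text
[0.51234532 0.10822793 0.16705301] 0.06102906000403987 [-0.4   0.7   0.24  1.73 -0.23  0.74 -1.7 ]
[284.97961755 232.31593295]
```

View pics/f.png

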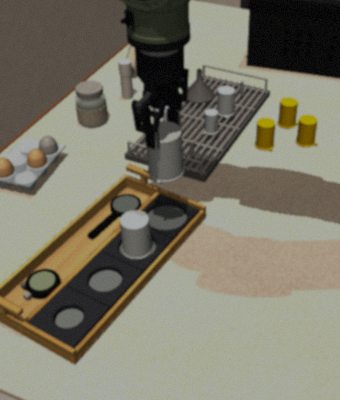

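Call:
jog_arm:
  steps:
    - {"translation": [0,1,-25],"rotation": [0,0,0],"grip": 0.55}
    - {"translation": [0,0,-30],"rotation": [0,0,0],"grip": 0.55}
    - {"translation": [0,0,-25],"rotation": [0,0,0],"grip": 0.55}
    - {"translation": [0,0,-17],"rotation": [0,0,0],"grip": 0.55}
    - {"translation": [0,0,-8],"rotation": [0,0,0],"grip": 0.55}
    - {"translation": [0,0,-4],"rotation": [0,0,0],"grip": 0.55}
    - {"translation": [0,0,-2],"rotation": [0,0,0],"grip": 0.55}
    - {"translation": [0,0,-1],"rotation": [0,0,0],"grip": 0.55}
    - {"translation": [0,0,0],"rotation": [0,0,0],"grip": 0.55}
    - {"translation": [0,0,0],"rotation": [0,0,0],"grip": 0.55}

```text
clock: 9.65
ee_pos: [0.5124, 0.1107, 0.0555]
tool_rot: [[0.996, -0.085, 0.001], [-0.085, -0.996, 0.0], [0.001, -0.0, -1.0]]
contact_force: [0.3, -0.3, 0.1]
finger_gap: 0.0611
finger_force: 27.8
```

Call:
jog_arm:
  steps:
    - {"translation": [0,0,-1],"rotation": [0,0,0],"grip": 0.55}
    - {"translation": [0,0,0],"rotation": [0,0,0],"grip": 0.75}
    - {"translation": [0,0,0],"rotation": [0,0,0],"grip": 0.9}
    - {"translation": [0,0,0],"rotation": [0,0,0],"grip": 0.9}
    - {"translation": [0,0,0],"rotation": [0,0,0],"grip": 0.9}
    - {"translation": [0,0,12],"rotation": [0,0,0],"grip": 0.9}
    - {"translation": [0,0,30],"rotation": [0,0,0],"grip": 0.9}
    - {"translation": [0,0,38],"rotation": [0,0,0],"grip": 0.9}
    - {"translation": [0,0,32],"rotation": [0,0,0],"grip": 0.9}
    - {"translation": [3,-30,0],"rotation": [0,0,0],"grip": 0.7}

```text
clock: 10.48
ee_pos: [0.5166, 0.0857, 0.1707]
tool_rot: [[0.997, -0.079, 0.006], [-0.079, -0.997, 0.004], [0.006, -0.005, -1.0]]
contact_force: [1.0, 2.0, 0.6]
finger_gap: 0.0668
finger_force: 0.0
```

Call:
jog_arm:
  steps:
    - {"translation": [4,-40,0],"rotation": [0,0,0],"grip": 0.7}
    - {"translation": [4,-40,0],"rotation": [0,0,0],"grip": 0.7}
    - {"translation": [4,-40,0],"rotation": [0,0,0],"grip": 0.7}
    - {"translation": [4,-40,0],"rotation": [0,0,0],"grip": 0.7}
    - {"translation": [4,-40,0],"rotation": [0,0,0],"grip": 0.7}
    - {"translation": [5,-35,0],"rotation": [0,0,0],"grip": 0.7}
    - {"translation": [5,-20,0],"rotation": [0,0,0],"grip": 0.7}
    - {"translation": [1,-9,0],"rotation": [0,0,0],"grip": 0.7}
    - {"translation": [0,0,0],"rotation": [0,0,0],"grip": 0.7}

```text
clock: 11.23
ee_pos: [0.5458, -0.1851, 0.1655]
tool_rot: [[0.996, -0.088, -0.0], [-0.088, -0.996, -0.0], [-0.0, 0.001, -1.0]]
contact_force: [-0.6, -0.0, 0.8]
finger_gap: 0.0597
finger_force: 0.0
```

```bash
python3 - <<'E'
from h import *
im=r.camera("side"); cv2.imwrite("pics/g.png",im[60:460,120:460])
o=r.get_obs();print(o["ee_pos"],o["finger_gap"]); print(pix("side",(.513,.1098,.097))-(120,60),pix("side",(.546,-.184,.07))-(120,60))
E
```

```text
[ 0.54590422 -0.18309406  0.16555591] 0.05999565853887562
[164.80100815 184.62652807] [210.93057726 112.9616048 ]
```

View pics/g.png

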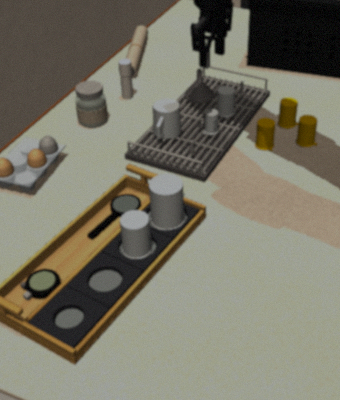

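Call:
jog_arm:
  steps:
    - {"translation": [0,0,-35],"rotation": [0,0,0],"grip": 0.7}
    - {"translation": [0,0,-35],"rotation": [0,0,0],"grip": 0.7}
    - {"translation": [0,0,-28],"rotation": [0,0,0],"grip": 0.7}
    - {"translation": [0,0,-16],"rotation": [0,0,0],"grip": 0.7}
    - {"translation": [0,0,-8],"rotation": [0,0,0],"grip": 0.7}
    - {"translation": [0,0,-2],"rotation": [0,0,0],"grip": 0.5}
    - {"translation": [0,0,0],"rotation": [0,0,0],"grip": 0.35}
    - {"translation": [0,0,0],"rotation": [0,0,0],"grip": 0.2}
    - {"translation": [0,0,0],"rotation": [0,0,0],"grip": 0.2}
    - {"translation": [0,0,0],"rotation": [0,0,0],"grip": 0.2}
  grip_force: 22

```text
clock: 12.12
ee_pos: [0.5466, -0.1832, 0.0427]
tool_rot: [[0.996, -0.085, 0.001], [-0.085, -0.996, -0.0], [0.001, -0.0, -1.0]]
contact_force: [0.5, 0.8, 2.6]
finger_gap: 0.0278
finger_force: 22.0
```

Call:
jog_arm:
  steps:
    - {"translation": [0,0,10],"rotation": [0,0,0],"grip": 0.2}
    - {"translation": [0,0,22],"rotation": [0,0,0],"grip": 0.2}
    - {"translation": [0,0,30],"rotation": [0,0,0],"grip": 0.2}
    - {"translation": [0,0,30],"rotation": [0,0,0],"grip": 0.2}
    - {"translation": [0,10,20],"rotation": [0,0,0],"grip": 0.2}
    - {"translation": [0,25,0],"rotation": [0,0,0],"grip": 0.2}
    - {"translation": [0,35,0],"rotation": [0,0,0],"grip": 0.2}
    - {"translation": [0,40,0],"rotation": [0,0,0],"grip": 0.2}
    - {"translation": [0,40,0],"rotation": [0,0,0],"grip": 0.2}
    - {"translation": [0,40,0],"rotation": [0,0,0],"grip": 0.2}

```text
clock: 12.95
ee_pos: [0.5459, 0.0084, 0.1549]
tool_rot: [[0.996, -0.086, 0.001], [-0.086, -0.996, 0.0], [0.001, -0.0, -1.0]]
contact_force: [1.0, 0.3, 0.2]
finger_gap: 0.0276
finger_force: 21.7
```

Call:
jog_arm:
  steps:
    - {"translation": [0,40,0],"rotation": [0,0,0],"grip": 0.2}
    - {"translation": [0,40,0],"rotation": [0,0,0],"grip": 0.2}
    - {"translation": [0,40,0],"rotation": [0,0,0],"grip": 0.2}
    - {"translation": [0,40,0],"rotation": [0,0,0],"grip": 0.2}
    - {"translation": [0,40,0],"rotation": [0,0,0],"grip": 0.2}
    - {"translation": [1,40,0],"rotation": [0,0,0],"grip": 0.2}
    - {"translation": [1,40,0],"rotation": [0,0,0],"grip": 0.2}
    - {"translation": [1,35,0],"rotation": [0,0,0],"grip": 0.2}
    - {"translation": [1,30,0],"rotation": [0,0,0],"grip": 0.2}
    - {"translation": [0,18,0],"rotation": [0,0,0],"grip": 0.2}

```text
clock: 13.78
ee_pos: [0.549, 0.3735, 0.1545]
tool_rot: [[0.997, -0.082, -0.0], [-0.082, -0.997, 0.002], [-0.0, -0.002, -1.0]]
contact_force: [-0.5, -0.5, 0.2]
finger_gap: 0.028
finger_force: 21.7
```

Call:
jog_arm:
  steps:
    - {"translation": [0,9,0],"rotation": [0,0,0],"grip": 0.2}
    - {"translation": [0,4,0],"rotation": [0,0,0],"grip": 0.2}
    - {"translation": [0,0,0],"rotation": [0,0,0],"grip": 0.2}
    - {"translation": [0,0,0],"rotation": [0,0,0],"grip": 0.2}

```text
clock: 14.12
ee_pos: [0.5506, 0.3813, 0.1542]
tool_rot: [[0.996, -0.086, 0.0], [-0.086, -0.996, -0.0], [0.0, 0.0, -1.0]]
contact_force: [0.8, -0.2, -0.0]
finger_gap: 0.0276
finger_force: 21.7
```

```bash
python3 - <<'E'
from h import *
im=r.camera("side"); cv2.imwrite("pics/i.png",im[60:460,60:460])
o=r.get_obs();print(o["ee_pos"],o["finger_gap"],o["joint_positions"].round(2)); print(pix("side",o["ee_pos"]-(0,0,.0227))-(60,60))
E
```

```text
[0.55060846 0.38117485 0.15420082] 0.02758067421492241 [-0.77  0.94  0.31  1.16 -0.28  1.08 -2.11]
[119.00700655 266.78780118]
```

View pics/i.png

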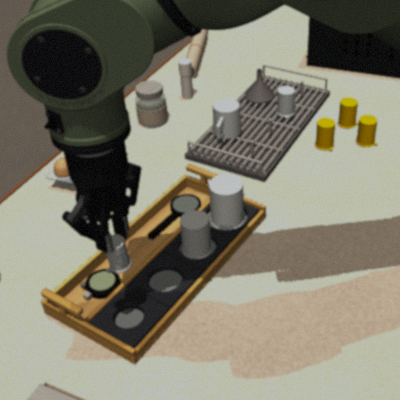

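Call:
jog_arm:
  steps:
    - {"translation": [0,1.5,-25],"rotation": [0,0,0],"grip": 0.2}
    - {"translation": [0,0,-32],"rotation": [0,0,0],"grip": 0.2}
    - {"translation": [0,0,-30],"rotation": [0,0,0],"grip": 0.2}
    - {"translation": [0,0,-17],"rotation": [0,0,0],"grip": 0.2}
    - {"translation": [0,0,-8],"rotation": [0,0,0],"grip": 0.2}
    - {"translation": [0,0,-4],"rotation": [0,0,0],"grip": 0.2}
    - {"translation": [0,0,-2],"rotation": [0,0,0],"grip": 0.2}
    - {"translation": [0,0,-1],"rotation": [0,0,0],"grip": 0.2}
    - {"translation": [0,0,0],"rotation": [0,0,0],"grip": 0.2}
    - {"translation": [0,0,0],"rotation": [0,0,0],"grip": 0.2}

```text
clock: 15.0
ee_pos: [0.5505, 0.3844, 0.0357]
tool_rot: [[0.996, -0.085, 0.001], [-0.085, -0.996, 0.001], [0.001, -0.001, -1.0]]
contact_force: [0.5, 1.0, -0.3]
finger_gap: 0.0278
finger_force: 21.8
```

Call:
jog_arm:
  steps:
    - {"translation": [0,-0.5,-1.5],"rotation": [0,0,0],"grip": 0.2}
    - {"translation": [0,0,0],"rotation": [0,0,0],"grip": 0.2}
    - {"translation": [0,0,0],"rotation": [0,0,0],"grip": 0.5}
    - {"translation": [0,0,0],"rotation": [0,0,0],"grip": 0.6}
    - {"translation": [0,0,0],"rotation": [0,0,0],"grip": 0.6}
    - {"translation": [0,0,12],"rotation": [0,0,0],"grip": 0.6}
    - {"translation": [0,0,30],"rotation": [0,0,0],"grip": 0.6}
    - {"translation": [0,0,40],"rotation": [0,0,0],"grip": 0.6}
    - {"translation": [0,0,40],"rotation": [0,0,0],"grip": 0.6}
    - {"translation": [0,-30,10],"rotation": [0,0,0],"grip": 0.75}

```text
clock: 15.83
ee_pos: [0.5506, 0.3591, 0.1716]
tool_rot: [[0.997, -0.08, 0.006], [-0.08, -0.997, 0.007], [0.005, -0.007, -1.0]]
contact_force: [0.4, 0.4, 0.0]
finger_gap: 0.0616
finger_force: 0.0
```

Call:
jog_arm:
  steps:
    - {"translation": [0,-40,0],"rotation": [0,0,0],"grip": 0.75}
    - {"translation": [0,-40,0],"rotation": [0,0,0],"grip": 0.75}
    - {"translation": [0,-40,0],"rotation": [0,0,0],"grip": 0.75}
    - {"translation": [0,-40,0],"rotation": [0,0,0],"grip": 0.75}
    - {"translation": [0,-40,0],"rotation": [0,0,0],"grip": 0.75}
    - {"translation": [-1,-40,0],"rotation": [0,0,0],"grip": 0.75}
    - {"translation": [-1,-40,0],"rotation": [0,0,0],"grip": 0.75}
    - {"translation": [-1,-40,0],"rotation": [0,0,0],"grip": 0.75}
    - {"translation": [-1,-40,0],"rotation": [0,0,0],"grip": 0.75}
    - {"translation": [-1,-40,0],"rotation": [0,0,0],"grip": 0.75}

```text
clock: 16.67
ee_pos: [0.5448, -0.0482, 0.1663]
tool_rot: [[0.996, -0.085, 0.001], [-0.085, -0.996, 0.0], [0.001, -0.0, -1.0]]
contact_force: [0.2, -0.0, -0.2]
finger_gap: 0.0642
finger_force: 0.0
```

Call:
jog_arm:
  steps:
    - {"translation": [0,-40,0],"rotation": [0,0,0],"grip": 0.75}
    - {"translation": [0,-40,0],"rotation": [0,0,0],"grip": 0.75}
    - {"translation": [0,-40,0],"rotation": [0,0,0],"grip": 0.75}
    - {"translation": [0,-40,0],"rotation": [0,0,0],"grip": 0.75}
    - {"translation": [0,-34,0],"rotation": [0,0,0],"grip": 0.75}
    - {"translation": [0,-20,0],"rotation": [0,0,0],"grip": 0.75}
    - {"translation": [0,-10,0],"rotation": [0,0,0],"grip": 0.75}
    - {"translation": [0,0,0],"rotation": [0,0,0],"grip": 0.75}
    - {"translation": [0,0,0],"rotation": [0,0,0],"grip": 0.75}

```text
clock: 17.42
ee_pos: [0.5453, -0.2694, 0.1656]
tool_rot: [[0.996, -0.085, 0.0], [-0.085, -0.996, 0.001], [0.0, -0.001, -1.0]]
contact_force: [1.3, -0.2, 0.4]
finger_gap: 0.0637
finger_force: 0.0
```

```bash
python3 - <<'E'
from h import *
im=r.camera("side"); cv2.imwrite("pics/j.png",im[60:460,120:460])
o=r.get_obs();print(o["ee_pos"],o["finger_gap"]); print(pix("side",(.5501,.3831,.061))-(120,60),pix("side",(.5453,-.27,.08))-(120,60))
E
```

```text
[ 0.54551194 -0.26870954  0.16562183] 0.06447126104501508
[ 65.12495765 299.77480582] [225.8738845   90.68873492]
```

View pics/j.png

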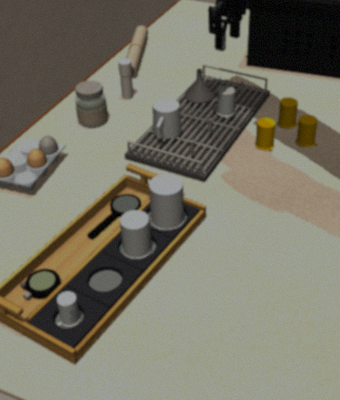

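Call:
jog_arm:
  steps:
    - {"translation": [0,-1,-35],"rotation": [0,0,0],"grip": 0.75}
    - {"translation": [0,0,-33],"rotation": [0,0,0],"grip": 0.75}
    - {"translation": [0,0,-25],"rotation": [0,0,0],"grip": 0.75}
    - {"translation": [0,0,-15],"rotation": [0,0,0],"grip": 0.75}
    - {"translation": [0,0,-7],"rotation": [0,0,0],"grip": 0.75}
    - {"translation": [0,0,-1],"rotation": [0,0,0],"grip": 0.6}
    - {"translation": [0,0,0],"rotation": [0,0,0],"grip": 0.4}
    - {"translation": [0,0,0],"rotation": [0,0,0],"grip": 0.3}
    - {"translation": [0,0,0],"rotation": [0,0,0],"grip": 0.3}
    - {"translation": [0,0,0],"rotation": [0,0,0],"grip": 0.3}
  grip_force: 22

```text
clock: 18.3
ee_pos: [0.5455, -0.2713, 0.0502]
tool_rot: [[0.996, -0.085, 0.001], [-0.085, -0.996, -0.0], [0.001, 0.0, -1.0]]
contact_force: [0.5, 1.0, 1.8]
finger_gap: 0.038
finger_force: 22.3
```

Call:
jog_arm:
  steps:
    - {"translation": [0,0,10],"rotation": [0,0,0],"grip": 0.3}
    - {"translation": [0,0,22],"rotation": [0,0,0],"grip": 0.3}
    - {"translation": [0,0,30],"rotation": [0,0,0],"grip": 0.3}
    - {"translation": [0,0,30],"rotation": [0,0,0],"grip": 0.3}
    - {"translation": [0,10,20],"rotation": [0,0,0],"grip": 0.3}
    - {"translation": [0,25,0],"rotation": [0,0,0],"grip": 0.3}
    - {"translation": [0,35,0],"rotation": [0,0,0],"grip": 0.3}
    - {"translation": [0,40,0],"rotation": [0,0,0],"grip": 0.3}
    - {"translation": [0,40,0],"rotation": [0,0,0],"grip": 0.3}
    - {"translation": [-1,40,0],"rotation": [0,0,0],"grip": 0.3}

```text
clock: 19.13
ee_pos: [0.5439, -0.0796, 0.1623]
tool_rot: [[0.996, -0.086, 0.001], [-0.086, -0.996, 0.0], [0.001, -0.0, -1.0]]
contact_force: [1.1, 1.3, 0.2]
finger_gap: 0.0382
finger_force: 22.3
```

Call:
jog_arm:
  steps:
    - {"translation": [-1,40,0],"rotation": [0,0,0],"grip": 0.3}
    - {"translation": [-1,40,0],"rotation": [0,0,0],"grip": 0.3}
    - {"translation": [-1,40,0],"rotation": [0,0,0],"grip": 0.3}
    - {"translation": [-1,40,0],"rotation": [0,0,0],"grip": 0.3}
    - {"translation": [-1,40,0],"rotation": [0,0,0],"grip": 0.3}
    - {"translation": [-1,40,0],"rotation": [0,0,0],"grip": 0.3}
    - {"translation": [-1,40,0],"rotation": [0,0,0],"grip": 0.3}
    - {"translation": [0,35,0],"rotation": [0,0,0],"grip": 0.3}
    - {"translation": [0,30,0],"rotation": [0,0,0],"grip": 0.3}
    - {"translation": [0,16,0],"rotation": [0,0,0],"grip": 0.3}

```text
clock: 19.97
ee_pos: [0.5361, 0.284, 0.1621]
tool_rot: [[0.997, -0.081, 0.0], [-0.081, -0.997, 0.002], [-0.0, -0.002, -1.0]]
contact_force: [-1.8, 0.2, -0.5]
finger_gap: 0.0382
finger_force: 22.3
```

Call:
jog_arm:
  steps:
    - {"translation": [0,8,0],"rotation": [0,0,0],"grip": 0.3}
    - {"translation": [0,4,0],"rotation": [0,0,0],"grip": 0.3}
    - {"translation": [0,0,0],"rotation": [0,0,0],"grip": 0.3}
    - {"translation": [0,0,0],"rotation": [0,0,0],"grip": 0.3}

```text
clock: 20.3
ee_pos: [0.5375, 0.2903, 0.1617]
tool_rot: [[0.996, -0.087, 0.0], [-0.087, -0.996, -0.0], [0.0, 0.0, -1.0]]
contact_force: [0.1, -0.4, -0.1]
finger_gap: 0.0377
finger_force: 22.3
```

```bash
python3 - <<'E'
from h import *
im=r.camera("side"); cv2.imwrite("pics/k.png",im[60:460,60:460])
o=r.get_obs();print(o["ee_pos"],o["finger_gap"]); print(pix("side",o["ee_pos"]-(0,0,.0302))-(60,60))
E
```

```text
[0.53751672 0.29022255 0.16161445] 0.03807694200498188
[158.99503791 230.10737907]
```

View pics/k.png

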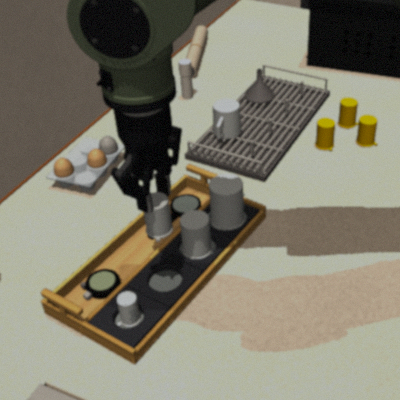

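Medium hangs upright at (159,230), as computed; lower 120 mm (commanded 121).

Call:
jog_arm:
  steps:
    - {"translation": [0,1,-25],"rotation": [0,0,0],"grip": 0.3}
    - {"translation": [0,0,-32],"rotation": [0,0,0],"grip": 0.3}
    - {"translation": [0,0,-30],"rotation": [0,0,0],"grip": 0.3}
    - {"translation": [0,0,-17],"rotation": [0,0,0],"grip": 0.3}
    - {"translation": [0,0,-8],"rotation": [0,0,0],"grip": 0.3}
    - {"translation": [0,0,-4],"rotation": [0,0,0],"grip": 0.3}
    - {"translation": [0,0,-2],"rotation": [0,0,0],"grip": 0.3}
    - {"translation": [0,0,-1],"rotation": [0,0,0],"grip": 0.3}
    - {"translation": [0,0,-1],"rotation": [0,0,0],"grip": 0.3}
    - {"translation": [0,0,0],"rotation": [0,0,0],"grip": 0.3}

```text
clock: 21.18
ee_pos: [0.5374, 0.2928, 0.042]
tool_rot: [[0.996, -0.085, 0.001], [-0.085, -0.996, 0.001], [0.001, -0.001, -1.0]]
contact_force: [-0.3, 0.1, -0.1]
finger_gap: 0.0386
finger_force: 22.3
```

Call:
jog_arm:
  steps:
    - {"translation": [0,-0.5,-0.5],"rotation": [0,0,0],"grip": 0.3}
    - {"translation": [0,0,0],"rotation": [0,0,0],"grip": 0.3}
    - {"translation": [0,0,0],"rotation": [0,0,0],"grip": 0.5}
    - {"translation": [0,0,0],"rotation": [0,0,0],"grip": 0.65}
    - {"translation": [0,0,0],"rotation": [0,0,0],"grip": 0.65}
    - {"translation": [0,0,12],"rotation": [0,0,0],"grip": 0.65}
    - {"translation": [0,0,30],"rotation": [0,0,0],"grip": 0.65}
    - {"translation": [0,0,40],"rotation": [0,0,0],"grip": 0.65}
    - {"translation": [0,0,40],"rotation": [0,0,0],"grip": 0.65}
    - {"translation": [0,0,20],"rotation": [0,0,0],"grip": 0.65}

```text
clock: 22.02
ee_pos: [0.5381, 0.2923, 0.1882]
tool_rot: [[0.996, -0.085, 0.005], [-0.085, -0.996, 0.002], [0.004, -0.002, -1.0]]
contact_force: [0.3, -0.3, 0.7]
finger_gap: 0.0553
finger_force: 0.0
```

Call:
jog_arm:
  steps:
    - {"translation": [0,-40,0],"rotation": [0,0,0],"grip": 0.65}
    - {"translation": [0,-40,0],"rotation": [0,0,0],"grip": 0.65}
    - {"translation": [0,-40,0],"rotation": [0,0,0],"grip": 0.65}
    - {"translation": [0,-40,0],"rotation": [0,0,0],"grip": 0.65}
    - {"translation": [0,-40,0],"rotation": [0,0,0],"grip": 0.65}
    - {"translation": [0,-40,0],"rotation": [0,0,0],"grip": 0.65}
    - {"translation": [0,-40,0],"rotation": [0,0,0],"grip": 0.65}
    - {"translation": [0,-20,0],"rotation": [0,0,0],"grip": 0.65}
    - {"translation": [0,0,0],"rotation": [0,0,0],"grip": 0.65}
    - {"translation": [0,0,0],"rotation": [0,0,0],"grip": 0.65}

```text
clock: 22.85
ee_pos: [0.5371, -0.0087, 0.1836]
tool_rot: [[0.996, -0.087, 0.001], [-0.087, -0.996, 0.0], [0.001, -0.0, -1.0]]
contact_force: [-0.1, 0.9, 0.0]
finger_gap: 0.056
finger_force: 0.0
```

```bash
python3 - <<'E'
from h import *
im=r.camera("side"); cv2.imwrite("pics/l.png",cv2.resize(im[210:420,150:330],None,fx=2.8,fy=2.8,interpolation=cv2.INTER_CUBIC))
for x,y,z in((.513,.1098,.097),(.5254,.201,.083),(.5377,.2921,.071),(.5501,.3831,.061)): print(((pix("side",(x,y,z))-(150,210))*2.8).round())
E
```

```text
[377.  97.]
[294. 196.]
[202. 303.]
[ 98. 419.]
```

View pics/l.png

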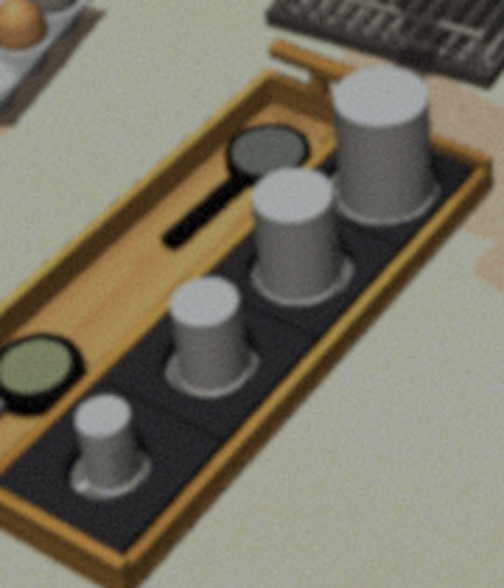

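All four stand upright in their recesses. Their tops, at (380,96), (294,196), (205,301) and (103,415), are within 2 mm of the predicted positions, so I'm handing in.

```bash
python3 -c "
from rig import r
print(r.sign_off())"
```

```text
the job is handed in; nothing more can be done
None
```

All four beakers stand mouth down in the recesses for their own sizes; the funnel and jug were left where they were draining, and the job was handed in at about 23 s (the hand-in returned no verdict).

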